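# Clamp the vial rack on the tube shaker

## Task

Make the vial rack ready for shaking: push the white rack along its guides on the shaker until it is fully home against the yellow stop, and only then push the red clamp lever over past its dead point until it snaps into lock, so that the clamp holds the rack down. The rack is only to be slid, never lifted, and the bottles and other things around the shaker stay where they are.

Things in the scene. Friction and masses are not known exactly. Their poses are not given: they have to be found in the camera images.
- shaker: Fixed grey tube shaker, 240 x 170 mm, black deck top at z = 40 mm. Origin on the table, under the middle of the yellow stop's near face; base from x = -130 to +110 mm. +x runs along the guides from the open front end to the stop, y across, z up. Two aluminium guides: inner faces y = +-62 mm, x = -125 to 0, tops z = 52 mm.
- stop (a point): Middle of the yellow end stop's near face, 50 mm above the table, on the centre line (shaker x = y = 0). Two blocks, |y| = 22 to 72 mm, tops z = 60 mm; the rack's far face lies against them when home. Behind the gap between them: the clamp's two steel cheeks, x = 22 to 78 mm, |y| up to 17 mm, tops z = 104 mm.
- clamp_pad (a point): Black pad (12 mm) under the end of the small steel clamp arm that reaches from the cheeks to shaker x = -16 mm, over the deck. Linked to the lever: raised while it is open (arm's top at z = 115 mm), and down on the bare strip of the rack's top when it is locked.
- rack_center (a point): Centre of the loose white vial rack: 64 mm along shaker x, 120 mm across, 45 mm high, 0.2 to 0.45 kg; the point is 22.5 mm above its underside. Eight capped vials are fixed in it, caps 10 mm above its top; the far 19 mm of the top is bare. Lies between the guides (2 mm play a side), 20 to 45 mm short of the stop. Fully home: shaker x = -32 mm. Slides with 1 to 6 N.
- lever_tip (a point): Centre of the 26 mm red ball at the end of the clamp lever, 95 mm from the pivot. The lever is an 11 mm round rod, its upper half red and 16 mm thick, on the shaker's centre line. Open, it leans 0.45 rad from upright towards the front (-x of the shaker), ball at z = 161 mm; locked, it leans 0.85 rad the other way (+x).
- clamp_lever (a joint): Lever angle: 0 = open (the start, on its stop), 1.3 rad = locked; pushing it towards +x of the shaker increases it. Over-centre spring: up to the dead point (0.6 rad, just past upright) it springs back to 0, beyond it snaps by itself to 1.3 and stays. Starts with about 8 N, pushed 55 mm above the pivot; nothing at the dead point.
- lever_pivot (a point): Pivot of the lever, on the shaker's centre line at x = +55 mm, z = 75 mm of the shaker; the lever turns about the shaker's y axis.
- wash_bottle: Loose bystander: whitish wash bottle, 66 mm across, 118 mm to the shoulder, green cap and bent green spout to 182 mm high, the spout reaching 44 mm to one side. Origin at the centre of its underside.
- beaker: Loose bystander: clear plastic beaker, 68 mm across the rim, 85 mm high. Origin at the centre of its underside.
- dropper: Loose bystander: small amber bottle with white cap, 34 mm across, 75 mm high. Origin at the centre of its underside.
- indicator_tin: Loose bystander: round white tin with coloured patches on top, 56 mm across, 22 mm high. Origin at the centre of its underside.
Things that resemble listed ones, but are neither listed nor needed, are in the scene too. What is shaped like the part that bears rack_center but black, brown or purple is not meant.

How it is judged:
By the outcome, as a careful person would: the job done as asked, in the order asked, and still so for the second after the job is handed in, with the robot touching nothing.
It also fails if it takes over 43 s, if anything falls off the work surface, if the arm or the gripper's body presses on something with over 40 N, if the wrist force passes 120 N, or if a joint passes its speed limit or range.

## Robot

A 6-joint arm with a two-finger parallel gripper is mounted at the origin on the work surface. World frame = base frame: x ahead of the robot, y to its left, z up, the work surface at z = 0. Lengths are in m, angles in rad, forces in N, time in s.
With the tool pointing down it reaches from about 0.3 to 0.875 m from the base axis. Payload 6.4 kg.
Tool frame: the origin (TCP) lies at the centre of the arm's flange, where the gripper is bolted on; the fingertips stand 173 mm ahead of it and the grasp point (between the pads) lies 155 mm ahead of it; z points along the fingers, x is the direction in which the jaws open and shut, and the axes are right-handed (so a half turn about z gives the same grasp; the last joint's range is limited). The gripper opens to 85 mm and grips with 20 to 120 N. Pads are 22 mm wide; open, the fingers measure 114 mm over their backs; the gripper's body (76 mm by 85 mm) begins 54 mm behind the grasp point. The pads swing forward as they close: fully open they stand 13 mm farther back than shut.
Start: joints at [0.953, 0.181, 1.607, -0, 1.354, -0.206], TCP at [0.23, 0.527, 0.405] pointing down, gripper open.
Joint ranges: [-2.99, 2.99], [-0.89, 2.07], [0.3, 2.58], [-1.14, 4.28], [0, 2.63], [-3.12, 3.12]. Speed limits (rad/s): [2.57, 2.57, 3.01, 3.14, 3.14, 3.14].

## Interface

Orientations are given as a unit quaternion [w, x, y, z].
In Python, from bench import ctrl gives the robot as it stands. The module is installed in compiled form; this text tells all that it offers.
- The arm moves only by the tool move_arm, never from a script. Its argument "moves" is a list of rows, each an object of numbers: "gripper": the opening in per cent of the stroke, from 0 (shut) to 100 (fully open); "x", "y", "z": the shift along the tool's x, y, z in cm; "roll": the turn about the tool's z in degrees. In form: [{"gripper": .., "x": .., "y": .., "z": .., "roll": ..}, ...]. A call has 1 to 5 rows; each row shifts and turns the commanded pose from where the row before left it, along the tool's axes as they then stand; what a row does not reach is not made up. A row lasts 1/8 s, in which the tool goes at most 62.5 mm and 10.7 degrees, less where a joint would pass 70% of its speed; a pose out of reach is approached as far as the arm can. A call is refused whole if a number of a shift passes 6.25 or a number of a turn 10.7, either way. A call with a gripper value outside its range is refused whole. The fingers move at their own pace and stop on an object; the grip force is fixed at half the most. Time passes only in rows, so rows that do not move let the fingers close. It gives the time, the measured TCP pose, the force and the opening at its end, in the units of the state.
- ctrl.get_obs(): the state, without advancing time (a new reading comes with each control period).
- ctrl.camera(name): name is "side" or "top" or "wrist"; returns a dict with "img" (480x640x3 uint8, red, green, blue), "fx", "fy", "cx", "cy" (pixels), "world_from_camera" (4x4, takes a point from camera to world coordinates); the wrist camera has in their place "tool_from_camera" (4x4, takes a point from camera to tool coordinates, whose origin is the TCP and whose axes are the tool frame's). Camera axes: x right, y up, looking along -z (the intrinsics and any distortion apply to the point x, -y, -z); pixel columns grow to the right and rows downward; lengths in m; the calibration is good to about 2 mm. The wrist camera is an equidistant fisheye: a pixel r from the principal point sees the ray r / f radians off the axis. A picture is of the moment at which its call begins: read the wrist's pose just before it. There is no depth.
- ctrl.hand_in(): hands the job in, once; it reports no verdict.
The state is a dict: "time_s": time; "q": joint angles; "dq": joint speeds; "joint_efforts": joint torques, N m; "eef_pos": TCP position; "eef_rot": TCP orientation; "wrist_force": force on the tool from outside, world axes, zero at the start; "torque": the same for the moment, N m; "opening": opening from 0.0 (shut) to 1.0 (fully open).
Only numpy, scipy, OpenCV 4.12 (cv2) and the standard library are available. Lean on these libraries where they do the work, as an engineer would, in place of code of your own. Each camera call takes 0.05 s, during which the arm holds its last target. There are 200 camera calls.

## Working session

There is one attempt and no reset: what is moved stays moved. The work goes in short steps, Python scripts to look and compute and a tool call to move; the robot and the scene stay as the last step left them, time stands still between calls to the robot, and variables do not carry over. Pictures are saved under pics/ and viewed, about 8 in all and at most 12, crops included, and the job is handed in when it is done.

Besides the shell and the picture viewer there is one more tool, called after "Request:" as name([rows], argument=value, ...), one row to a line, values as JSON. move_arm: Moves the arm, as the interface text tells. Its arguments: {"type":"object","properties":{"moves":{"type":"array","items":{"type":"object","properties":{"gripper":{"type":"number"},"x":{"type":"number"},"y":{"type":"number"},"z":{"type":"number"},"roll":{"type":"number"}}}}},"required":["moves"]}

```bash
mkdir -p pics
cat > h.py <<'E'
import numpy as np,cv2
from bench import ctrl
def ray(c,u,v):
    M=np.array(c["world_from_camera"]);d=np.array([(u-c["cx"])/c["fx"],-(v-c["cy"])/c["fy"],-1.])
    return M[:3,3],M[:3,:3]@d
def at(c,u,v,z):
    o,d=ray(c,u,v);return o+d*(z-o[2])/d[2]
def px(c,p):
    M=np.array(c["world_from_camera"]);q=M[:3,:3].T@(np.array(p)-M[:3,3])
    return c["cx"]-c["fx"]*q[0]/q[2],c["cy"]+c["fy"]*q[1]/q[2]
def save(c,n): cv2.imwrite("pics/"+n,c["img"][:,:,::-1])
E
python3 - <<'E'
from h import *
import pickle
for n in("top","side"):
    c=ctrl.camera(n);save(c,n+"0.png");pickle.dump(c,open(n+".pkl","wb"))
    print(n,{k:np.round(v,3).tolist() for k,v in c.items() if k!="img"})
o=ctrl.get_obs();print(o)
E
```

```text
top {'fx': 504.357, 'fy': 504.357, 'cx': 321.93, 'cy': 238.15, 'world_from_camera': [[0.026, 0.995, -0.093, 0.44], [-1.0, 0.026, 0.005, 0.026], [0.008, 0.093, 0.996, 1.093], [0.0, 0.0, 0.0, 1.0]]}
side {'fx': 569.019, 'fy': 569.019, 'cx': 319.35, 'cy': 239.767, 'world_from_camera': [[0.699, 0.419, -0.58, -0.176], [-0.715, 0.389, -0.581, -0.655], [-0.018, 0.821, 0.571, 0.818], [0.0, 0.0, 0.0, 1.0]]}
{'time_s': 0.1, 'q': array([ 9.52685196e-01,  1.81455230e-01,  1.60788729e+00, -6.51178082e-06,
        1.35381979e+00, -2.06283399e-01]), 'dq': array([-0.00112519, -0.00218249, -0.00113384,  0.00012535,  0.00011962,
        0.00111361]), 'joint_efforts': array([-3.35686409e-04, -4.45880091e+01, -3.52236056e+01, -2.81904222e-04,
        4.16527240e-03, -1.92835657e-06]), 'eef_pos': array([0.23000677, 0.5267479 , 0.40389053]), 'eef_rot': array([ 2.89106041e-04,  8.36744513e-01,  5.47592918e-01, -7.29643479e-04]), 'wrist_force': array([-0.29900611,  0.37652698,  0.23099553]), 'torque': array([-0.02274865,  0.04098226, -0.02246529]), 'opening': 1.0017246526849752}
```

View pics/top0.png

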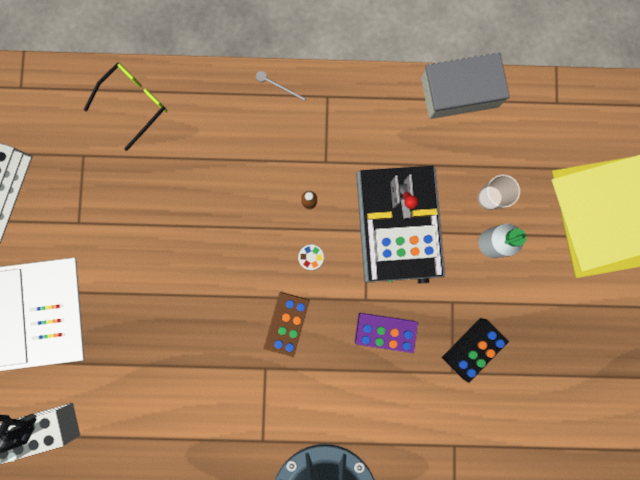

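View pics/side0.png

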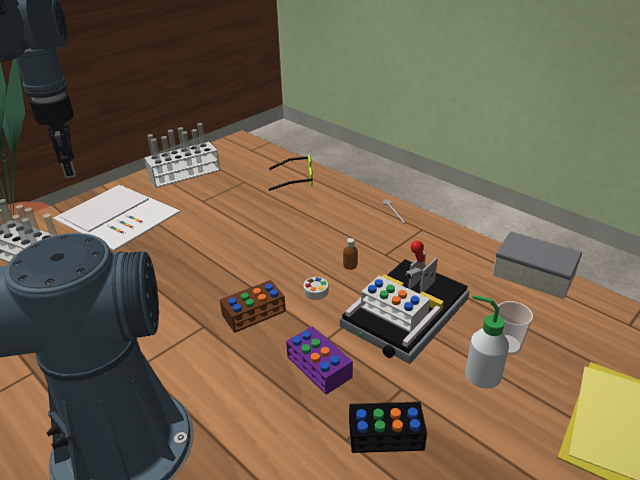

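Candidates for the rack (top view): the white one on the shaker at (407,243), brown (287,325), purple (387,333), black (475,350), and white tube racks at the left edge. I choose the one at (407,243) and check it in a close crop.

Run:
```python
from h import *
import pickle
c=pickle.load(open("top.pkl","rb"))
im=c["img"][155:290,345:455,::-1]
cv2.imwrite("pics/crop1.png",cv2.resize(im,None,fx=4.4,fy=4.4,interpolation=cv2.INTER_CUBIC))
for z,u,v in((.161,411,201),(.04,358,171),(.04,435,166),(.04,443,276),(.04,368,280)): print(at(c,u,v,z).round(3))
```

```text
[ 0.602 -0.144  0.161]
[ 0.684 -0.053  0.04 ]
[ 0.699 -0.217  0.04 ]
[ 0.466 -0.235  0.04 ]
[ 0.454 -0.078  0.04 ]
```

View pics/crop1.png

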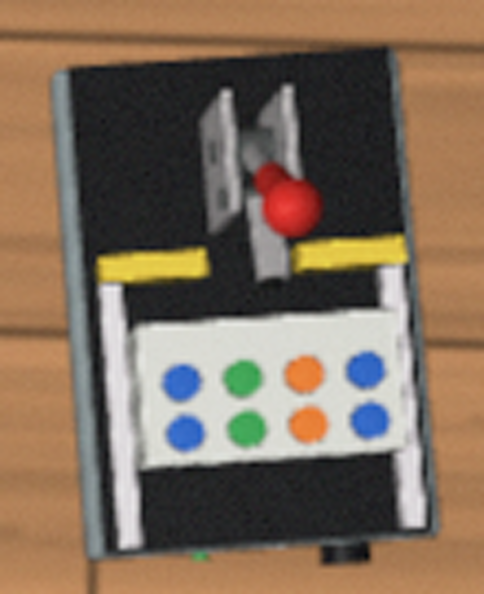

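The crop confirms it: white rack with 8 coloured caps between the guides, short of the yellow stop, and red ball at crop (292,208). Now I fit the shaker pose.

```bash
cat >> h.py <<'E'
S=None
def tosh(p):
    x,y,t=np.load("sh.npy");c,s=np.cos(t),np.sin(t);d=np.array(p[:2])-[x,y]
    return np.array([c*d[0]+s*d[1],-s*d[0]+c*d[1],*p[2:3]])
def towd(p):
    x,y,t=np.load("sh.npy");c,s=np.cos(t),np.sin(t)
    return np.array([x+c*p[0]-s*p[1],y+s*p[0]+c*p[1],*p[2:3]])
def tool():
    o=ctrl.get_obs();from scipy.spatial.transform import Rotation as R
    return np.array(o["eef_pos"]),R.from_quat(np.roll(o["eef_rot"],-1)).as_matrix(),o
E
python3 - <<'E'
from h import *
import pickle
from scipy.optimize import least_squares
c=pickle.load(open("top.pkl","rb"))
P=[((72,70),(110,85,40)),((395,50),(110,-85,40)),((437,535),(-130,-85,40)),((105,555),(-130,85,40)),
((100,282),(0,72,60)),((209,275),(0,22,60)),((297,270),(0,-22,60)),((408,262),(0,-72,60)),((292,208),(13.7,0,161))]
w=lambda U:at(c,345+U[0]/4.4,155+U[1]/4.4,0)
def f(q):
    r=[]
    C,s=np.cos(q[2]),np.sin(q[2])
    for U,(x,y,z) in P:
        x,y,z=x/1e3,y/1e3,z/1e3
        m=at(c,345+U[0]/4.4,155+U[1]/4.4,z)
        r+=[q[0]+C*x-s*y-m[0],q[1]+s*x+C*y-m[1]]
    return r
s=least_squares(f,[.58,-.14,.1],loss="soft_l1",f_scale=.003);np.save("sh.npy",s.x);print(s.x,(np.array(f(s.x))*1e3).round(1))
for U in((135,325),(390,310),(143,467),(405,447)): print("rack",(tosh(at(c,345+U[0]/4.4,155+U[1]/4.4,.085))*1e3).round(1))
c2=pickle.load(open("side.pkl","rb"))
print("side px ball",px(c2,towd((.0137,0,.161))),"stop corners",px(c2,towd((0,-.072,.06))))
p,R,o=tool();print(p,R.round(3))
for n,sx,z in(("pre",-.14,.228),):
    d=towd((sx,0,z-0))-(p+R@[0,0,.173]);print(n,towd((sx,0,z)),np.linalg.norm(d[:2]),"now in tool axes cm",(R.T@d*100).round(2))
print("roll deg",np.degrees(np.arctan2(R[1,1],R[0,1])-s.x[2]))
E
```

```text
[ 0.58525842 -0.14595453  0.09224932] [ 2.6  9.   4.1 -4.1 -1.3 -5.1 -3.4  6.8 -0.2 -0.7 -0.3  0.7  0.3 -1.8
 -0.3  0.7 -0.3  0.3]
rack [-23.6  60.9  85. ]
rack [-24.4 -56.3  85. ]
rack [-88.7  62.2  85. ]
rack [-87.5 -57.7  85. ]
side px ball (np.float64(415.3114521137208), np.float64(247.84079344113363)) stop corners (np.float64(439.0210844733856), np.float64(305.14304905769916))
[0.23000677 0.5267479  0.40389053] [[ 0.4    0.916 -0.001]
 [ 0.916 -0.4   -0.001]
 [-0.002 -0.    -1.   ]]
pre [ 0.44585369 -0.15885113  0.228     ] 0.7186092206957764 now in tool axes cm [-54.16  47.23   0.36]
roll deg -28.88142094579483
```

Request:
move_arm([
  {"gripper":0,"x":-4.1,"y":3.6},
  {"gripper":0,"x":-4.1,"y":3.6},
  {"gripper":0,"x":-4.1,"y":3.6},
  {"gripper":0,"x":-4.1,"y":3.6},
  {"gripper":0,"x":-4.1,"y":3.6},
])

```text
validation failed for argument at $.mo...
```

Request:
move_arm([
  {"gripper":0,"x":-4.1,"y":3.6},
  {"gripper":0,"x":-4.1,"y":3.6},
  {"gripper":0,"x":-4.1,"y":3.6},
  {"gripper":0,"x":-4.1,"y":3.6},
  {"gripper":0,"x":-4.1,"y":3.6},
])

```text
validation failed for argument at $.mo...
```

Request:
move_arm([
  {"gripper":0,"x":-4.1,"y":3.6},
  {"gripper":0,"x":-4.1,"y":3.6},
  {"gripper":0,"x":-4.1,"y":3.6},
  {"gripper":0,"roll":-9.6},
  {"gripper":0,"roll":-9.6},
])

```text
validation failed for argument at $.mo...
```

Request:
move_arm([
  {"gripper":0,"roll":-9.7},
  {"gripper":0},
])

```text
validation failed for argument at $.mo...
```

```bash
cat >> h.py <<'E'
def rep(*targets):
    p,R,o=tool();tip=p+R@[0,0,.173]
    print("t",round(o["time_s"],2),"tip in shaker mm",(tosh(tip)*1e3).round(1),"yaw err deg",np.degrees(np.arctan2(R[1,1],R[0,1])-np.load("sh.npy")[2]).round(2),"F",np.round(o["wrist_force"],1),"open",round(o["opening"],2))
    for t in targets: print(t,"cm:",(R.T@(towd(np.array(t)/1e3)-tip)*100).round(2))
E
python3 -c "
from h import *
rep((-125,0,228),(-125,0,60))"
```

```text
t 0.1 tip in shaker mm [-291.9  702.4  230.9] yaw err deg -28.88 F [-0.3  0.4  0.2] open 1.0
(-125, 0, 228) cm: [-53.44  48.54   0.36]
(-125, 0, 60) cm: [-53.41  48.55  17.16]
```

Request:
move_arm([
  {"gripper":0,"x":-4.1,"y":3.6,"z":0,"roll":0},
  {"gripper":0,"x":-4.1,"y":3.6,"z":0,"roll":0},
  {"gripper":0,"x":-4.1,"y":3.6,"z":0,"roll":0},
  {"gripper":0,"x":-4.1,"y":3.6,"z":0,"roll":0},
  {"gripper":0,"x":-4.1,"y":3.6,"z":0,"roll":0},
])

```text
time_s: 0.72
eef_pos: [0.313, 0.2654, 0.4045]
eef_rot: [0.0, 0.837, 0.548, -0.0]
wrist_force: [0.4, -0.2, 0.3]
opening: -0.001
```

Request:
move_arm([
  {"gripper":0,"x":-4.1,"y":3.6,"z":0,"roll":0},
  {"gripper":0,"x":-4.1,"y":3.6,"z":0,"roll":0},
  {"gripper":0,"x":-4.1,"y":3.6,"z":0,"roll":0},
  {"gripper":0,"x":-4.1,"y":3.6,"z":0,"roll":0},
  {"gripper":0,"x":-4.1,"y":3.6,"z":0,"roll":0},
])

```text
time_s: 1.35
eef_pos: [0.3959, 0.0054, 0.4047]
eef_rot: [0.0, 0.837, 0.547, 0.0]
wrist_force: [1.5, 0.6, -0.5]
opening: 0.003
```

Request:
move_arm([
  {"gripper":0,"x":-4.1,"y":3.6,"z":0,"roll":0},
  {"gripper":0,"x":-4.1,"y":3.6,"z":0,"roll":0},
  {"gripper":0,"x":-4.1,"y":3.6,"z":0,"roll":0},
  {"gripper":0,"x":0,"y":0,"z":0,"roll":-9.6},
  {"gripper":0,"x":0,"y":0,"z":0,"roll":-9.6},
])

```text
time_s: 1.98
eef_pos: [0.4456, -0.1497, 0.404]
eef_rot: [-0.001, 0.732, 0.681, -0.0]
wrist_force: [0.3, -0.9, -0.3]
opening: -0.003
```

Request:
move_arm([
  {"gripper":0,"x":0,"y":0,"z":0,"roll":-9.7},
  {"gripper":0,"x":0,"y":0,"z":0,"roll":0},
])

```text
time_s: 2.22
eef_pos: [0.4456, -0.1488, 0.4043]
eef_rot: [-0.0, 0.674, 0.739, -0.0]
wrist_force: [0.6, 1.1, -0.4]
opening: -0.001
```

```bash
python3 -c "
from h import *
rep((-125,0,228),(-125,0,60))"
```

```text
t 2.23 tip in shaker mm [-139.5   10.1  231.3] yaw err deg -0.07 F [ 0.6  1.1 -0.4] open -0.0
(-125, 0, 228) cm: [-1.01  1.45  0.33]
(-125, 0, 60) cm: [-1.02  1.46 17.13]
```

Request:
move_arm([
  {"gripper":0,"x":-1.0,"y":1.4,"z":0,"roll":0},
  {"gripper":0,"x":0,"y":0,"z":5,"roll":0},
  {"gripper":0,"x":0,"y":0,"z":5,"roll":0},
  {"gripper":0,"x":0,"y":0,"z":4,"roll":0},
  {"gripper":0,"x":0,"y":0,"z":2.8,"roll":0},
])

```text
time_s: 2.85
eef_pos: [0.4599, -0.157, 0.2346]
eef_rot: [-0.001, 0.675, 0.738, -0.0]
wrist_force: [-0.7, 0.4, 0.5]
opening: 0.001
```

Run:
```python
from h import *
rep((-100,0,60))
c=ctrl.camera("side");im=c["img"][190:380,320:500,::-1];cv2.imwrite("pics/s1.png",cv2.resize(im,None,fx=3.1,fy=3.1,interpolation=cv2.INTER_CUBIC))
```

```text
t 2.85 tip in shaker mm [-126.2    0.9   61.6] yaw err deg -0.21 F [-0.7  0.4  0.5] open 0.0
(-100, 0, 60) cm: [-0.08  2.62  0.15]
```

View pics/s1.png

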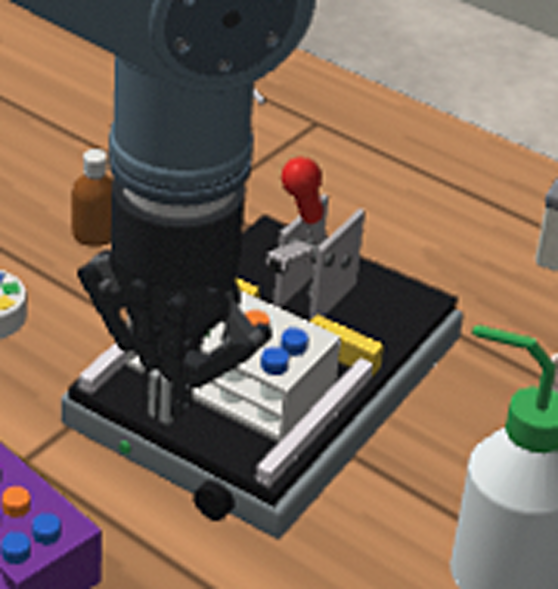

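The gripper stands in front of the rack, clear of it; fingertips at crop (170,410), a knuckle of the gripper at crop (255,340). I check the knuckle's height against the caps.

Run:
```python
from h import *
import pickle
c=pickle.load(open("side.pkl","rb"))
for U in((255,352),(268,330),(185,380),(170,415)):
    o,d=ray(c,320+U[0]/3.1,190+U[1]/3.1)
    # intersect with shaker plane x=-126mm
    n=towd((1,0,0))-towd((0,0,0));k=(towd((-.126,0,0))-o)@n/(d@n);print(U,(tosh(o+k*d)*1e3).round(0))
```

```text
(255, 352) [-126.  -59.  145.]
(268, 330) [-126.  -66.  165.]
(185, 380) [-126.  -13.   98.]
(170, 415) [-126.   -4.   64.]
```

Request:
move_arm([
  {"gripper":0,"x":0,"y":1.0,"z":0.5,"roll":0},
  {"gripper":0,"x":0,"y":1.0,"z":0,"roll":0},
  {"gripper":0,"x":0,"y":0.6,"z":0,"roll":0},
  {"gripper":0,"x":0,"y":0.6,"z":0,"roll":0},
  {"gripper":0,"x":0,"y":0.6,"z":0,"roll":0},
])

```text
time_s: 3.52
eef_pos: [0.4986, -0.1539, 0.2321]
eef_rot: [-0.0, 0.674, 0.739, -0.0]
wrist_force: [-4.0, -0.3, 2.5]
opening: 0.005
```

```bash
python3 -c "
from h import *
rep((-75,0,57))"
```

```text
t 3.52 tip in shaker mm [-87.   -0.   59.1] yaw err deg 0.02 F [-4.  -0.3  2.5] open 0.01
(-75, 0, 57) cm: [0.   1.2  0.21]
```

Request:
move_arm([
  {"gripper":0,"x":0,"y":0.5,"z":0,"roll":0},
  {"gripper":0,"x":0,"y":0.3,"z":0,"roll":0},
  {"gripper":0,"x":0,"y":0,"z":0,"roll":0},
])

```text
time_s: 3.9
eef_pos: [0.5067, -0.1532, 0.2316]
eef_rot: [0.0, 0.674, 0.739, 0.0]
wrist_force: [0.1, 0.3, 0.4]
opening: -0.001
```

Request:
move_arm([
  {"gripper":0,"x":0,"y":0.2,"z":0,"roll":0},
  {"gripper":0,"x":0,"y":0,"z":0,"roll":0},
])

```text
time_s: 4.15
eef_pos: [0.5084, -0.153, 0.2316]
eef_rot: [0.0, 0.674, 0.739, 0.0]
wrist_force: [-0.4, 0.1, 0.5]
opening: -0.002
```

Request:
move_arm([
  {"gripper":0,"x":0,"y":0.2,"z":0,"roll":0},
  {"gripper":0,"x":0,"y":0,"z":0,"roll":0},
])

```text
time_s: 4.4
eef_pos: [0.5105, -0.1528, 0.2316]
eef_rot: [0.0, 0.674, 0.739, 0.0]
wrist_force: [-0.7, 0.0, -0.3]
opening: 0.0
```

```bash
python3 -c "
from h import *
rep((-75,0,57))"
```

```text
t 4.4 tip in shaker mm [-75.    0.1  58.6] yaw err deg 0.02 F [-0.7  0.  -0.3] open 0.0
(-75, 0, 57) cm: [-0.01  0.    0.16]
```

Request:
move_arm([
  {"gripper":0,"x":0,"y":0.2,"z":0,"roll":0},
])

```text
time_s: 4.53
eef_pos: [0.5123, -0.1526, 0.2316]
eef_rot: [-0.0, 0.674, 0.739, -0.0]
wrist_force: [-0.6, 0.1, -0.3]
opening: 0.0
```

Request:
move_arm([
  {"gripper":0,"x":0,"y":0.2,"z":0,"roll":0},
])

```text
time_s: 4.65
eef_pos: [0.5135, -0.1526, 0.2316]
eef_rot: [-0.002, 0.673, 0.739, -0.001]
wrist_force: [-15.4, -2.4, 10.5]
opening: -0.001
```

Request:
move_arm([
  {"gripper":0,"x":0,"y":0.2,"z":0,"roll":0},
])

```text
time_s: 4.78
eef_pos: [0.5142, -0.1526, 0.2316]
eef_rot: [-0.003, 0.673, 0.739, -0.003]
wrist_force: [-24.7, -3.8, 17.9]
opening: 0.002
```

Firm contact 3 mm past the predicted home position (force up to 25 N). Back off, raise, and look.

Request:
move_arm([
  {"gripper":0,"x":0,"y":-1.0,"z":0,"roll":0},
  {"gripper":0,"x":0,"y":-2.5,"z":0,"roll":0},
  {"gripper":0,"x":0,"y":-2.0,"z":-5,"roll":0},
  {"gripper":0,"x":0,"y":-2.0,"z":-5.5,"roll":0},
  {"gripper":0,"x":0,"y":0,"z":0,"roll":0},
])

```text
time_s: 5.4
eef_pos: [0.4424, -0.1601, 0.3417]
eef_rot: [0.005, 0.674, 0.739, 0.001]
wrist_force: [-0.2, -0.2, -0.4]
opening: -0.0
```

Run:
```python
from h import *
rep((-40,0,145))
c=ctrl.camera("top");im=c["img"][155:290,345:455,::-1];a=cv2.resize(im,None,fx=4.4,fy=4.4,interpolation=cv2.INTER_CUBIC)
c=ctrl.camera("wrist");w=c["img"][:,:,::-1]
b=cv2.resize(w,(380,285));o=np.zeros((594,484+0,3),np.uint8)
cv2.imwrite("pics/c2.png",a)
cv2.imwrite("pics/w2.png",w)
```

```text
t 5.4 tip in shaker mm [-142.1   -2.1  168.7] yaw err deg -0.02 F [-0.2 -0.2 -0.4] open -0.0
(-40, 0, 145) cm: [ 0.23 10.19  2.45]
```

View pics/c2.png

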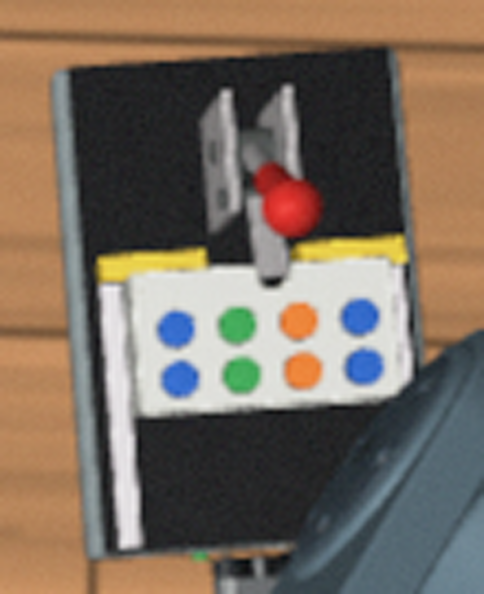

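View pics/w2.png

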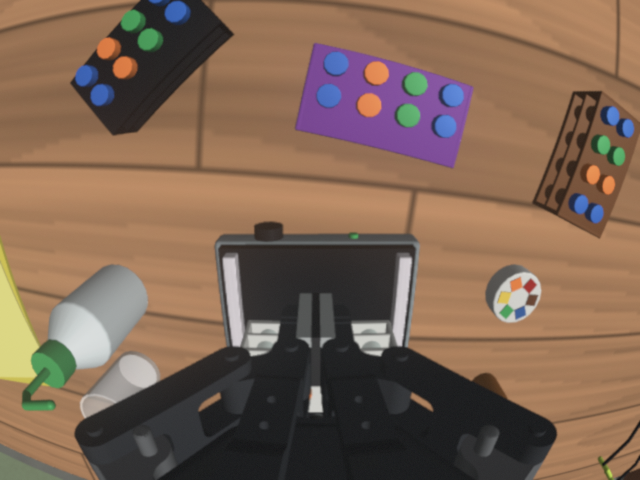

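The rack's far edge (crop (130,272)–(388,258)) now lies against the yellow blocks, caps have moved about 24 mm, and the pad hangs above the bare strip; the wrist picture adds nothing. Home agrees with the force rise. Now the lever.

Request:
move_arm([
  {"gripper":0,"x":0.2,"y":4,"z":0.6,"roll":0},
  {"gripper":0,"x":0,"y":4,"z":0.6,"roll":0},
  {"gripper":0,"x":0,"y":3.4,"z":0.6,"roll":0},
  {"gripper":0,"x":0,"y":0,"z":0.4,"roll":0},
  {"gripper":0,"x":0,"y":0,"z":0,"roll":0},
])

```text
time_s: 6.12
eef_pos: [0.5541, -0.1462, 0.3125]
eef_rot: [-0.002, 0.673, 0.739, -0.001]
wrist_force: [-0.4, 0.4, 0.8]
opening: -0.001
```

Run:
```python
from h import *
rep((-10,0,147),(55,0,147))
c=ctrl.camera("side");im=c["img"][190:380,320:500,::-1];cv2.imwrite("pics/s2.png",cv2.resize(im,None,fx=3.1,fy=3.1,interpolation=cv2.INTER_CUBIC))
```

```text
t 6.12 tip in shaker mm [-31.7   3.  139.5] yaw err deg 0.05 F [-0.4  0.4  0.8] open -0.0
(-10, 0, 147) cm: [-0.3   2.17 -0.76]
(55, 0, 147) cm: [-0.31  8.67 -0.79]
```

View pics/s2.png

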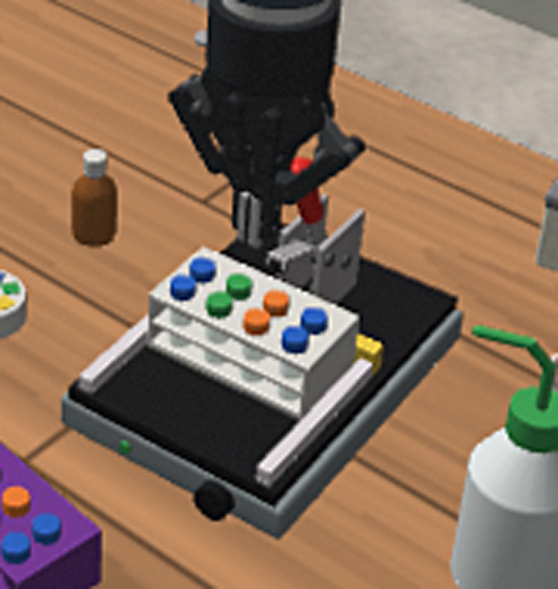

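Rack is flush with the stop; fingertips (crop (250,235)) are just in front of the red ball (crop (305,170)), above the clamp arm. Push.

Request:
move_arm([
  {"gripper":0,"x":-0.3,"y":1.0,"z":-0.6,"roll":0},
  {"gripper":0,"x":0,"y":1.0,"z":0,"roll":0},
  {"gripper":0,"x":0,"y":1.0,"z":0,"roll":0},
])

```text
time_s: 6.55
eef_pos: [0.5849, -0.1473, 0.3216]
eef_rot: [-0.001, 0.674, 0.739, -0.001]
wrist_force: [-10.0, -1.5, 8.1]
opening: 0.002
```

Request:
move_arm([
  {"gripper":0,"x":0,"y":1.0,"z":0,"roll":0},
  {"gripper":0,"x":0,"y":1.0,"z":0,"roll":0},
])

```text
time_s: 6.8
eef_pos: [0.6052, -0.1453, 0.3214]
eef_rot: [-0.0, 0.674, 0.739, -0.001]
wrist_force: [-4.2, -1.1, 4.1]
opening: 0.005
```

Request:
move_arm([
  {"gripper":0,"x":0,"y":1.0,"z":0,"roll":0},
  {"gripper":0,"x":0,"y":1.0,"z":0,"roll":0},
])

```text
time_s: 7.05
eef_pos: [0.6257, -0.1432, 0.3209]
eef_rot: [0.0, 0.674, 0.739, 0.0]
wrist_force: [-0.9, -0.2, 0.9]
opening: -0.004
```

```bash
python3 -c "
from h import *
rep((55,0,147))"
```

```text
t 7.05 tip in shaker mm [ 40.6  -1.  147.9] yaw err deg 0.01 F [-0.9 -0.2  0.9] open -0.0
(55, 0, 147) cm: [0.1  1.44 0.09]
```

Request:
move_arm([
  {"gripper":0,"x":0,"y":1.0,"z":0,"roll":0},
  {"gripper":0,"x":0,"y":1.0,"z":0,"roll":0},
  {"gripper":0,"x":0,"y":0.5,"z":0,"roll":0},
])

```text
time_s: 7.42
eef_pos: [0.6505, -0.1407, 0.3205]
eef_rot: [0.0, 0.674, 0.739, 0.0]
wrist_force: [-0.4, -0.2, -0.8]
opening: -0.001
```

Request:
move_arm([
  {"gripper":0,"x":0,"y":-1,"z":0,"roll":0},
  {"gripper":0,"x":0,"y":-1,"z":-3,"roll":0},
  {"gripper":0,"x":0,"y":-3,"z":-5,"roll":0},
  {"gripper":0,"x":0,"y":-5,"z":-3,"roll":0},
  {"gripper":0,"x":0,"y":-6,"z":0,"roll":0},
])

```text
time_s: 8.05
eef_pos: [0.4892, -0.156, 0.4338]
eef_rot: [0.003, 0.673, 0.739, 0.0]
wrist_force: [-0.2, -1.1, 0.7]
opening: 0.004
```

Request:
move_arm([
  {"gripper":0,"x":0,"y":-6,"z":0,"roll":0},
  {"gripper":0,"x":0,"y":0,"z":0,"roll":0},
])

```text
time_s: 8.3
eef_pos: [0.4269, -0.1606, 0.4299]
eef_rot: [-0.001, 0.675, 0.738, -0.0]
wrist_force: [0.5, 0.1, -0.0]
opening: 0.0
```

Run:
```python
from h import *
rep()
c=ctrl.camera("side");im=c["img"][190:380,300:540,::-1];a=cv2.resize(im,None,fx=1.65,fy=1.65*1.9,interpolation=cv2.INTER_CUBIC)
a=cv2.resize(im,(400,317),interpolation=cv2.INTER_CUBIC)
c=ctrl.camera("top");im=c["img"][155:290,345:455,::-1];b=cv2.resize(im,None,fx=3.6,fy=3.6,interpolation=cv2.INTER_CUBIC)
o=np.zeros((486,800,3),np.uint8);o[:317,:400]=a;o[:b.shape[0],400:400+b.shape[1]]=b;cv2.imwrite("pics/f.png",o)
```

```text
t 8.3 tip in shaker mm [-1.593e+02  1.000e-01  2.569e+02] yaw err deg -0.13 F [ 0.5  0.1 -0. ] open 0.0
```

View pics/f.png

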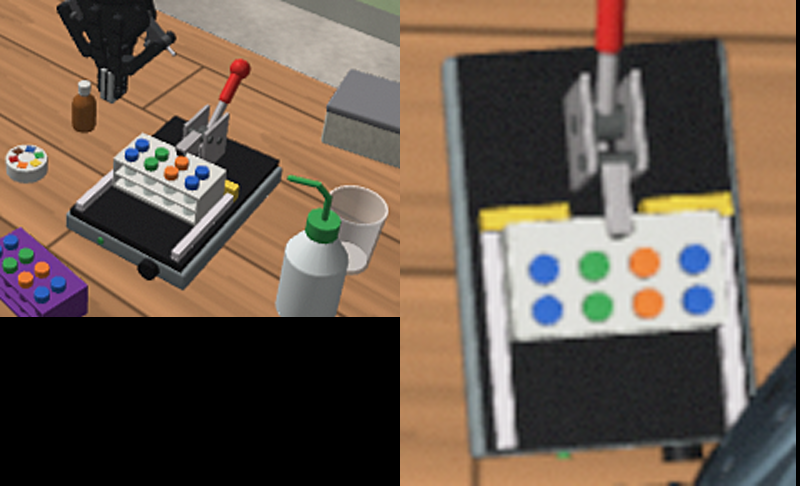

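The lever leans back (ball at (240,68)), the clamp arm lies on the bare strip (615,225), the rack is flush with the stop, and the bystanders are in place. I check the ball's pixel for the locked angle, then hand in.

Run:
```python
from h import *
import pickle
print(px(pickle.load(open("side.pkl","rb")),towd((.055+.095*np.sin(.85),0,.075+.095*np.cos(.85)))),"seen 444,231")
print(ctrl.hand_in())
```

```text
(np.float64(442.308649731572), np.float64(232.21214048104423)) seen 444,231
the job is handed in; nothing more can be done
None
```

The rack is home against the yellow stop and the clamp lever is locked. I handed the job in at about 8.4 s on the robot's clock.

- **Rack:** I slid it about 24 mm with the closed fingers until the force rose firmly to about 25 N along the push. Contact came about 3 mm past the home position I had predicted from the pictures, which I put down to measuring error. Afterwards its far face looked flush with both yellow blocks.
- **Lever:** I pushed the red ball past the dead point. The force went from about 10 N to nothing, and the lever snapped over.
- **Last checks:** The ball appears within 2 pixels of where the locked angle puts it, and the clamp arm lies on the bare strip of the rack. The bystanders in view (bottle, beaker, dropper, tin) have not visibly moved, and the robot is clear of everything.
- **Disagreements:** My first reading of the deck's corners was up to 9 mm off the fitted shaker position. The stop and the ball fitted within 2 mm, so I relied on those. While pushing the rack, the wrist also showed up to 18 N of upward force on the tool. The fingers were pressing down on the rack, so it was not lifted.

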